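# Set up the serving board at the coffee bar

### The job

Set up the wooden serving board: lay the cork coaster flat in the middle, halfway between the flower vase and the napkin box, and stand the white espresso cup centrally on it; in the same line stand the steel creamer halfway between the vase and the coaster, and the amber juice bottle halfway between the napkin box and the coaster. Stand the lidded sugar jar on the board directly behind the cup (the side away from the robot), about 3 cm clear of the coaster. Everything stands upright and is not tipped over on the way, and the tamper and the green can stay where they are.

Things in the scene. Friction and masses are not known exactly. Their poses are not given: they have to be found in the camera images.
- board: Fixed brown wooden board 460 (y) x 225 (x) x 15 mm, left or right, turned up to 0.2 rad. Origin at counter height under the coaster's place, midway vase to napkin box; top +15 mm; edges at x -84 and +140. y along the row, x away from the robot (behind). Vase and box at y +/-180 mm in either order; creamer, juice halfway (y +/-90); jar at x +93 mm.
- vase: White ceramic bud vase with three small flowers, 60 mm across, 70 mm tall (flowers to 108 mm), fixed on one end of the board; it may be the left or the right end. Origin: centre of its underside, z up. 
- napkin_box: Square dark wooden box full of white napkins, 72 x 72 x 57 mm, fixed on the other end of the board. Origin: centre of its underside, z up. 
- coaster: Loose round cork coaster, 64 mm diameter, 12 mm thick, about 30 g. It lies flat. Starts upright on the grey rubber mat (4 mm thick, fixed, across the counter from the board) among 7 shuffled things, 89 mm or more apart. Origin: centre of its underside, z up. 
- cup: White ceramic espresso cup without handle, open at the top, 58 mm high, 60 mm across the rim, 58 mm across at 14 mm height, foot 48 mm, about 140 g. Starts upright on the grey rubber mat (4 mm thick, fixed, across the counter from the board) among 7 shuffled things, 89 mm or more apart. Origin: centre of its underside, z up. 
- creamer: Open stainless-steel creamer (milk jug) without handle, 75 mm high, 64 mm across up to 30 mm height, tapering to 58 mm at the rim (a small pouring lip sticks out 7 mm there, seen only), about 200 g. Starts upright on the grey rubber mat (4 mm thick, fixed, across the counter from the board) among 7 shuffled things, 89 mm or more apart. Origin: centre of its underside, z up. 
- juice: Small closed amber glass juice bottle, 96 mm tall: body 58 mm across up to 62 mm height, then a shoulder to a neck and white cap 35 mm across; about 250 g. Starts upright on the grey rubber mat (4 mm thick, fixed, across the counter from the board) among 7 shuffled things, 89 mm or more apart. Origin: centre of its underside, z up. 
- sugar_jar: White ceramic sugar jar, 60 mm across and 55 mm high, with a fixed dark wooden lid (62 mm across, to 67 mm height) and a small knob (to 83 mm); about 250 g. Starts upright on the grey rubber mat (4 mm thick, fixed, across the counter from the board) among 7 shuffled things, 89 mm or more apart. Origin: centre of its underside, z up. 
- tamper: Bystander: espresso tamper of dark steel, base 58 mm across and 12 mm thick with an upright waisted handle, 86 mm tall, 350 g, loose. To be left where it stands. Starts upright on the grey rubber mat (4 mm thick, fixed, across the counter from the board) among 7 shuffled things, 89 mm or more apart. Origin: centre of its underside, z up. 
- can: Bystander: green drink can with bright top, 58 mm across, 90 mm tall, 280 g, loose. To be left where it stands. Starts upright on the grey rubber mat (4 mm thick, fixed, across the counter from the board) among 7 shuffled things, 89 mm or more apart. Origin: centre of its underside, z up. 
Not all that is in view belongs to the job. Of the things that look like the coaster, the middle-sized one is meant.

How it is judged (in metres and radians):
At the end, for the whole second after the job is handed in: All upright, released, still: coaster within 15 mm of the middle between vase and napkin box; cup on it within 12 mm; creamer 75-106 mm from vase, juice 75-106 mm from napkin box, both within 15 mm of the row line, on the board; jar 76-110 mm behind the middle, 15 mm sideways (horizontal distance between coaster and board below 0.015 m and horizontal distance between cup and coaster below 0.012 m and z of cup in the frame of board between 0.023 and 0.032 m and x of creamer in the frame of board between -0.015 and 0.015 m and y of creamer in the frame of board between -0.12 and 0.12 m and horizontal distance between creamer and vase between 0.075 and 0.106 m and x of juice in the frame of board between -0.015 and 0.015 m and y of juice in the frame of board between -0.12 and 0.12 m and horizontal distance between juice and napkin_box between 0.075 and 0.106 m and y of sugar_jar in the frame of board between -0.015 and 0.015 m and x of sugar_jar in the frame of board between 0.076 and 0.11 m and z of coaster in the frame of board between 0.01 and 0.02 m and angle between each of coaster, cup, creamer, juice, sugar_jar's own z axis and vertical below 0.1 rad and linear speed of each of coaster, cup, creamer, juice, sugar_jar below 0.02 m/s and z of creamer in the frame of board between 0.01 and 0.02 m and z of juice in the frame of board between 0.01 and 0.02 m and z of sugar_jar in the frame of board between 0.01 and 0.02 m); the robot touches nothing.
It fails at once if the cup, creamer, juice bottle or sugar jar is tipped over (tilted more than 0.8 rad) (angle between any of cup, creamer, juice, sugar_jar's own z axis and vertical above 0.8 rad).
It fails at once if the tamper or the green can is moved more than 30 mm or tipped over (distance of any of tamper, can from where it was at the start of the episode above 0.03 m or angle between any of tamper, can's own z axis and vertical above 0.8 rad).
It also fails if it takes over 128 s, if anything falls off the work surface, if the arm or the gripper's body presses on something with over 40 N, if the wrist force passes 120 N, or if a joint passes its speed limit or range.

### The arm

A 6-joint arm with a two-finger parallel gripper is mounted at the origin on the work surface. World frame = base frame: x ahead of the robot, y to its left, z up, the work surface at z = 0. Lengths are in mm, angles in rad, forces in N, time in s.
With the tool pointing down it reaches from about 300 to 750 mm from the base axis. Payload 8.5 kg.
Tool frame: the origin (TCP) lies at the very end of the fingers, on their centre line; the grasp point (between the pads) lies 19 mm behind it; z points along the fingers, y is the line along which they close (so a half turn about z gives the same grasp; the last joint's range is limited). The gripper opens to 88 mm and grips with 3 to 60 N. Pads are 18 mm wide; open, the fingers measure 123 mm over their backs; the gripper's body (75 mm by 187 mm) begins 45 mm behind the grasp point.
Start: joints at [0.943, 0.381, 1.297, -0, 1.464, -0.215], TCP at [220.636, 503.786, 238.748] pointing down, gripper open.
Joint ranges: [-3.11, 3.11], [-0.89, 2.33], [0.22, 2.48], [-1.42, 4.56], [0.17, 2.85], [-2.88, 2.88]. Speed limits (rad/s): [2.39, 2.39, 3.14, 3.14, 3.14, 3.14].

### API

Orientations are given as a rotation vector (axis times angle).
In Python, from workcell import r gives the robot as it stands.
- The arm moves only by the tool send_rows, never from a script. Its argument "rows" is one flat list of numbers, 5 for each row, row after row: the shift along the world's x, y, z in units of 30 mm (1.0 is 30 mm), then the turn about the world's z in degrees, then the opening, from 0 (shut) to 1 (fully open). A call has 1 to 12 rows; each row shifts and turns the commanded pose from where the row before left it; what a row does not reach is not made up. A row lasts 1/12 s, in which the tool goes at most 41.7 mm and 7.16 degrees, less where a joint would pass 70% of its speed; a pose out of reach is approached as far as the arm can. A call is refused whole if a number of a shift passes 1 or a number of a turn 7.16, either way. A call with a gripper value outside its range is refused whole. The fingers move at their own pace and stop on an object; "force" is the grip in N (left out, the last holds). Time passes only in rows, so rows that do not move let the fingers close. It gives the time, the measured TCP pose, the force, the opening and the grip force at its end, in the units of the state.
- r.get_state(): the state, without advancing time (a new reading comes with each control period).
- r.grab_frame(name): name is "scene" or "top"; returns a dict with "img" (384x512x3 uint8, red, green, blue), "depth" (384x512 float32, mm along the optical axis (not along the pixel's ray), 0 where there is no reading), "fx", "fy", "cx", "cy" (pixels), "rvec" (rotation vector, rad) and "tvec" (3), from world to camera coordinates, as OpenCV has them. Camera axes: x right, y down, z forward; pixel columns grow to the right and rows downward; lengths in mm; the calibration is good to about 2 mm. A picture is of the moment at which its call begins.
- r.hand_in(): hands the job in; it is judged then, once.
The state is a dict: "clock": time; "qpos": joint angles; "qvel": joint speeds; "effort": joint torques, N m; "eef_pos": TCP position; "orientation": TCP orientation; "contact_force": force on the tool from outside, world axes, zero at the start; "ft_torque": the same for the moment, N m; "finger_gap": finger opening in mm; "gripper_force": force on a finger pad.
Only numpy, scipy, OpenCV 4.12 (cv2) and the standard library are available. Lean on these libraries where they do the work, as an engineer would, in place of code of your own. Each camera call takes 0.05 s, during which the arm holds its last target. There are 200 camera calls.

## Working session

There is one attempt and no reset: what is moved stays moved. The work goes in short steps, Python scripts to look and compute and a tool call to move; the robot and the scene stay as the last step left them, time stands still between calls to the robot, and variables do not carry over. Pictures are saved under pics/ and viewed, at most 14 in all, crops included, and the job is handed in when it is done.

Besides the shell and the picture viewer there is one more tool, called after "Request:" as a command line: name --argument value ..., lists and objects as JSON in quotes. send_rows: Moves the arm, as the interface text tells. Its arguments: {"type":"object","properties":{"rows":{"type":"array","items":{"type":"number"}},"force":{"type":"number"}},"required":["rows"]}

```bash
mkdir -p pics; python3 - <<'E'
from workcell import r
import cv2,numpy as np
print(r.get_state())
for n in("top","scene"):
    f=r.grab_frame(n); cv2.imwrite(f"pics/{n}0.png",f["img"][:,:,::-1]); np.savez(f"{n}0.npz",**f)
    print(n,f["fx"],f["cx"],f["cy"],f["rvec"],f["tvec"])
E
```

```text
{'clock': 0.0, 'qpos': array([ 9.42723171e-01,  3.81166919e-01,  1.29823014e+00, -9.39271269e-06,
        1.46358683e+00, -2.15261904e-01]), 'qvel': array([ 0.00019729, -0.0009867 ,  0.00044814,  0.00203183,  0.00089792,
       -0.00124907]), 'effort': array([-3.27934840e-04, -4.37929738e+01, -2.24557042e+01,  7.13577401e-02,
        3.52436712e-02, -8.34781008e-05]), 'eef_pos': array([220.47410397, 503.57971606, 238.16370812]), 'orientation': array([-6.43731264e-01, -3.07435955e+00,  1.99957482e-03]), 'contact_force': array([ 0.26618971,  0.16684509, -0.37255808]), 'ft_torque': array([-0.05413462,  0.04212202,  0.02889588]), 'gripper_force': 0.0, 'finger_gap': 88.32770664167167}
top 496.25018225546125 249.87887445675463 188.53245105592924 [ 2.15821788 -2.21855364  0.07840892] [  11.58582613  439.96483418 1310.02242929]
scene 464.4257788897621 257.57885540705735 188.5837773452607 [ 1.13220748  2.32956534 -1.04703326] [ 301.64343821 -192.96789646 1530.15193639]
```

View pics/top0.png

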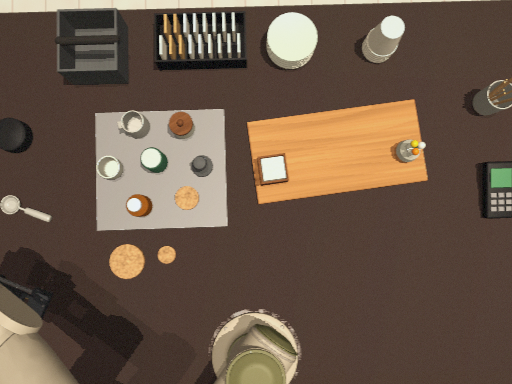

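View pics/scene0.png

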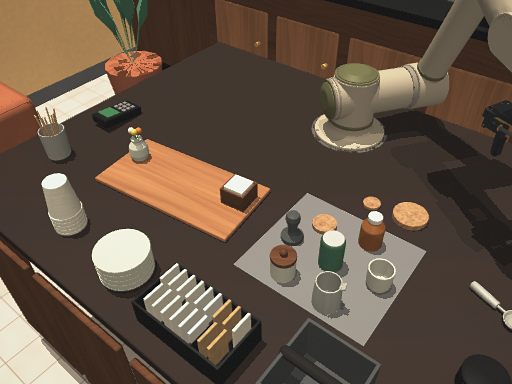

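The top view shows the mat on the left: creamer (132,122), jar (180,123), cup (108,168), can (153,160), tamper (202,165), juice (138,205) and the middle-sized coaster (187,198). The larger and smaller discs lie off the mat. On the board, the vase is on the right (408,150) and the napkin box on the left (273,169).

```bash
cat > h.py <<'E'
import cv2,numpy as np
def cloud(f):
    R,_=cv2.Rodrigues(np.array(f["rvec"],float)); t=np.array(f["tvec"],float).ravel()
    v,u=np.mgrid[0:384,0:512]; d=f["depth"].astype(float)
    P=np.stack([(u-f["cx"])/f["fx"]*d,(v-f["cy"])/f["fy"]*d,d],-1)
    W=(P-t)@R; W[d==0]=np.nan
    return W
def ray(f,u,v,z):
    R,_=cv2.Rodrigues(np.array(f["rvec"],float)); t=np.array(f["tvec"],float).ravel()
    d=R.T@np.array([(u-f["cx"])/f["fx"],(v-f["cy"])/f["fy"],1]); c=-R.T@t
    return c+d*(z-c[2])/d[2]
def disc(W,u,v,zlo,zhi,rad=16):
    s=W[v-rad:v+rad+1,u-rad:u+rad+1]; m=(s[...,2]>zlo)&(s[...,2]<zhi)
    n,l,st,ce=cv2.connectedComponentsWithStats(m.astype(np.uint8))
    k=1+np.argmax(st[1:,4]); p=s[l==k]
    c,R=cv2.minEnclosingCircle(p[:,:2].astype(np.float32))
    return np.round(c,1),round(R,1),len(p),np.round(np.median(p[:,2]),1),np.round((p[:,:2].min(0)+p[:,:2].max(0))/2,1)
E
python3 - <<'E'
from h import *
f=dict(np.load("top0.npz")); W=cloud(f)
g=dict(np.load("scene0.npz")); V=cloud(g)
for n,u,v,a,b in [("creamer",132,122,70,90),("jarlid",180,123,62,78),("cup",108,168,50,70),("can",153,160,86,100),("tamper",202,165,70,100),("juicecap",138,205,90,108),("coaster",187,198,10,22),("big",127,261,3,40),("box",273,169,60,85)]:
    print(n,disc(W,u,v,a,b,20))
print("vase", disc(W,408,150,60,88,20))
for n,u,v,a,b in [("creamer",328,292,70,90),("jarlid",284,260,62,78),("cup",380,275,50,70),("can",332,240,86,100),("juicecap",376,218,90,108),("coaster",325,224,10,22),("box",238,188,60,85),("vase",139,150,60,88)]:
    try: print("S",n,disc(V,u,v,a,b,24))
    except Exception as e: print(n,e)
# board
hsv=cv2.cvtColor(f["img"],cv2.COLOR_RGB2HSV)
m=((hsv[...,0]<22)&(hsv[...,1]>90)&(hsv[...,2]>90)).astype(np.uint8); m[:,:235]=0;m[:,440:]=0;m[:90]=0;m[215:]=0
n,l,st,ce=cv2.connectedComponentsWithStats(m); k=1+np.argmax(st[1:,4])
ys,xs=np.where(l==k); rc=cv2.minAreaRect(np.stack([xs,ys],1).astype(np.float32)); 
bp=cv2.boxPoints(rc); Q=np.array([ray(f,*p,15) for p in bp]); print(rc,Q.round(1), np.linalg.norm(np.diff(Q[:,:2],axis=0),axis=1))
print(np.nanmedian(W[ys,xs,2]), np.nanmedian(W[140:145,215:222,2]))
E
```

```text
creamer (array([614.6, 302.7]), 33.9, 146, np.float64(77.4), array([617.4, 302.2]))
jarlid (array([610.9, 175.9]), 30.9, 410, np.float64(69.9), array([610.3, 175.7]))
cup (array([503.7, 367.1]), 30.8, 138, np.float64(59.5), array([503.6, 366.3]))
can (array([519.3, 247.9]), 28.6, 384, np.float64(93.4), array([519.5, 247.7]))
tamper (array([505.8, 128.1]), 18.3, 163, np.float64(84.6), array([506. , 128.1]))
juicecap (array([403.1, 292.1]), 17.6, 158, np.float64(98.5), array([402.7, 291.1]))
coaster (array([421. , 170.5]), 31.7, 426, np.float64(14.9), array([421.1, 171.3]))
big (array([251.4, 332.7]), 54.5, 995, np.float64(16.3), array([255.7, 329.2]))
box (array([488.5, -59.8]), 48.9, 717, np.float64(69.5), array([488.3, -60. ]))
vase (array([ 528.2, -416.3]), 26.3, 192, np.float64(68.6), array([ 528.2, -412.3]))
S creamer (array([617.3, 302.4]), 33.6, 272, np.float64(78.1), array([619.5, 302.4]))
S jarlid (array([612.7, 176. ]), 32.1, 469, np.float64(71.5), array([612.9, 175.5]))
S cup (array([505.2, 365.5]), 30.6, 283, np.float64(59.3), array([505.4, 365.3]))
S can (array([522.7, 248. ]), 28.4, 403, np.float64(95.2), array([522.3, 247.6]))
S juicecap (array([405.1, 290.7]), 19.1, 166, np.float64(100.0), array([404.5, 290.3]))
S coaster (array([419.7, 168. ]), 35.3, 368, np.float64(16.7), array([420.3, 169.3]))
S box (array([490.5, -61.8]), 52.3, 545, np.float64(71.6), array([490.4, -61.8]))
S vase (array([ 532.7, -415.2]), 26.0, 188, np.float64(72.5), array([ 533.2, -414.7]))
((337.1201477050781, 151.1229248046875), (83.90572357177734, 172.2972869873047), 82.04692077636719) [[ 621.4    4.9   15. ]
 [ 674.1 -458.5   15. ]
 [ 447.9 -478.1   15. ]
 [ 396.7  -19.9   15. ]] [466.35236506 227.1148878  461.05031921]
13.934980837191514 3.3223138521463706
```

Request:
send_rows --rows '[0.68,-0.787,-0.14,-6.66,1,0.68,-0.787,-0.14,-6.66,1,0.68,-0.787,-0.14,-6.66,1,0.68,-0.787,-0.14,-6.66,1,0.68,-0.787,-0.14,-6.66,1,0.68,-0.787,-0.14,-6.66,1,0.68,-0.787,-0.14,-6.66,1,0.68,-0.787,-0.14,-6.66,1,0.68,-0.787,-0.14,-6.66,1,0,0,0,0,1,0,0,0,0,1]' --force 20

```text
clock: 1.02
eef_pos: [404.8, 290.3, 200.5]
orientation: [-2.096, -2.339, 0.002]
contact_force: [-1.2, 0.8, -0.3]
finger_gap: 88.1
gripper_force: 0.0
```

Request:
send_rows --rows '[0,0,-1,0,1,0,0,-1,0,1,0,0,-1,0,1,0,0,-1,0,1,0,0,-0.8,0,1,-0.02,0.02,-0.55,0,1,0,0,0,0,1,0,0,0,0,0.5,0,0,0,0,0.5,0,0,0,0,0.5,0,0,0,0,0.5,0,0,0,0,0.5]' --force 20

```text
clock: 2.02
eef_pos: [403.8, 292.1, 41.3]
orientation: [2.093, 2.342, 0.002]
contact_force: [-0.0, 0.8, 7.0]
finger_gap: 57.5
gripper_force: 20.1
```

Request:
send_rows --rows '[0,0,0.5,0,0.5,0,0,0.9,0,0.5,0,0,1,0,0.5,0,0,1,0,0.5,0,0,1,0,0.5,0.21,-0.6,0.9,0,0.5,0.21,-0.95,0,0,0.5,0.21,-0.95,0,0,0.5,0.21,-0.95,0,0,0.5,0.21,-0.95,0,0,0.5,0.21,-0.95,0,0,0.5,0.21,-0.95,0,0,0.5]' --force 25

```text
clock: 3.02
eef_pos: [447.5, 101.5, 199.7]
orientation: [2.094, 2.342, 0.0]
contact_force: [-0.1, 0.3, -2.2]
finger_gap: 57.1
gripper_force: 25.0
```

Request:
send_rows --rows '[0.21,-0.95,0,0,0.5,0.21,-0.95,0,0,0.5,0.21,-0.95,0,0,0.5,0.21,-0.95,0,0,0.5,0.21,-0.95,0,0,0.5,0.21,-0.95,0,0,0.5,0.21,-0.95,0,0,0.5,0.21,-0.95,0,0,0.5,0,-0.6,0,0,0.5,0,0,0,0,0.5,0,0,0,0,0.5]'

```text
clock: 3.93
eef_pos: [497.8, -143.4, 199.3]
orientation: [-2.095, -2.34, -0.0]
contact_force: [-0.3, 0.8, -2.2]
finger_gap: 57.1
gripper_force: 25.0
```

Request:
send_rows --rows '[0.02,-0.25,-0.9,0,0.5,0,0,-1,0,0.5,0,0,-1,0,0.5,0,0,-1,0,0.5,0,0,-0.6,0,0.5,0,0,-0.2,0,0.5,0,0,-0.15,0,0.5,0,0,0,0,0.5,0,0,0,0,0.5]'

```text
clock: 4.68
eef_pos: [499.3, -150.5, 55.1]
orientation: [2.092, 2.341, 0.001]
contact_force: [0.8, -0.3, -2.2]
finger_gap: 57.3
gripper_force: 25.0
```

Request:
send_rows --rows '[0,0,-0.04,0,0.5,0,0,-0.04,0,0.5,0,0,0,0,0.5,0,0,0,0,0.5]'

```text
clock: 5.02
eef_pos: [499.2, -150.8, 52.3]
orientation: [2.093, 2.341, 0.001]
contact_force: [0.1, 0.9, 4.1]
finger_gap: 57.3
gripper_force: 25.0
```

Request:
send_rows --rows '[0,0,0,0,0.8,0,0,0,0,1,0,0,0,0,1,0,0,0.5,0,1,0,0,1,0,1,0,0,1,0,1,0,0,1,0,1,0,0,1,0,1,-0.2,0.8,0.4,6.14,1,-0.2,0.85,0,6.14,1,-0.2,0.9,0,6.14,1,-0.2,0.9,0,6.14,1]'

```text
clock: 6.02
eef_pos: [474.2, -46.2, 198.7]
orientation: [1.541, 2.737, 0.0]
contact_force: [0.4, -0.1, 0.6]
finger_gap: 87.8
gripper_force: 0.0
```

Request:
send_rows --rows '[-0.22,0.9,0,6.14,1,-0.22,0.9,0,6.14,1,-0.22,0.9,0,6.14,1,-0.22,0.9,0,6.14,1,-0.24,0.9,0,6.14,1,-0.24,0.9,0,6.14,1,-0.24,0.9,0,6.14,1,-0.24,0.94,0,6.14,1,0,0,0,0,1,0,0,0,0,1]'

```text
clock: 6.85
eef_pos: [419.1, 170.9, 198.5]
orientation: [-0.269, -3.13, 0.0]
contact_force: [-0.5, -1.5, -0.3]
finger_gap: 88.2
gripper_force: 0.0
```

```bash
python3 - <<'E'
from workcell import r
from h import *
f=r.grab_frame("top"); g=r.grab_frame("scene"); cv2.imwrite("pics/scene1.png",g["img"][:,:,::-1]);cv2.imwrite("pics/top1.png",f["img"][:,:,::-1])
W=cloud(f);V=cloud(g)
for w in (W,V):
    m=(w[...,2]>106)&(w[...,2]<120)&(abs(w[...,0]-499)<40)&(abs(w[...,1]+151)<40)
    p=w[m]; print(len(p),(p.min(0)+p.max(0))/2 if len(p) else 0)
E
```

```text
145 [ 499.40075755 -150.45031213  111.90296189]
104 [ 501.8125146  -151.25443107  111.39003269]
```

Request:
send_rows --rows '[0.04,-0.03,-1,0,1,0,0,-1,0,1,0,0,-1,0,1,0,0,-1,0,1,0,0,-1,0,1,0,0,-0.8,0,1,0,0,-0.4,0,1,0,0,-0.18,0,1,0,0,0,0,1,0,0,0,0,0.5,0,0,0,0,0.5,0,0,0,0,0.5]'

```text
clock: 7.95
eef_pos: [421.3, 169.1, 8.0]
orientation: [0.272, 3.128, 0.001]
contact_force: [-0.2, 0.0, 0.0]
finger_gap: 70.2
gripper_force: 0.0
```

Request:
send_rows --rows '[0,0,0,0,0.5,0,0,0,0,0.5,0,0,0,0,0.5]' --force 20

```text
clock: 8.2
eef_pos: [421.1, 169.2, 7.8]
orientation: [0.271, 3.128, 0.0]
contact_force: [-0.3, -1.7, 6.5]
finger_gap: 63.3
gripper_force: 20.0
```

Request:
send_rows --rows '[0,0,0.5,0,0.5,0,0,1,0,0.5,0,0,1,0,0.5,0,0,1,0,0.5,0,0,1,0,0.5,0.1,-0.4,1,0,0.5,0.2,-0.95,0.5,-5.67,0.5,0.2,-0.95,0,-5.67,0.5,0.2,-0.95,0,-5.67,0.5,0.2,-0.95,0,-5.67,0.5,0.2,-0.95,0,-5.67,0.5,0.2,-0.95,0,-5.67,0.5]'

```text
clock: 9.2
eef_pos: [459.6, -15.1, 187.3]
orientation: [1.182, 2.911, 0.0]
contact_force: [0.5, 0.1, -0.6]
finger_gap: 63.2
gripper_force: 20.0
```

Request:
send_rows --rows '[0.2,-0.95,0,-5.67,0.5,0.2,-0.95,0,-5.67,0.5,0.2,-0.95,0,-5.67,0.5,0.2,-0.95,0,-5.67,0.5,0.2,-0.95,0,-5.67,0.5,0.2,-0.95,0,-5.67,0.5,0.2,-0.95,0,-5.67,0.5,0.2,-0.9,0,0,0.5,0,0,0,0,0.5,0,0,0,0,0.5]'

```text
clock: 10.03
eef_pos: [507.5, -240.9, 186.7]
orientation: [-2.095, -2.339, -0.0]
contact_force: [-0.6, 1.1, 0.2]
finger_gap: 63.1
gripper_force: 20.0
```

Request:
send_rows --rows '[0.02,0,-1,0,0.5,0,0,-1,0,0.5,0,0,-1,0,0.5,0,0,-1,0,0.5,0,0,-0.9,0,0.5,0,0,-0.4,0,0.5,0,0,-0.2,0,0.5,0,0,-0.06,0,0.5,0,0,0,0,0.5,0,0,0,0,0.5]'

```text
clock: 10.87
eef_pos: [508.8, -240.2, 21.5]
orientation: [2.093, 2.341, 0.0]
contact_force: [-0.6, 1.1, 0.1]
finger_gap: 63.3
gripper_force: 20.0
```

Request:
send_rows --rows '[0,0,-0.05,0,0.5,0,0,-0.03,0,0.5,0,0,0,0,0.5,0,0,0,0,0.5]'

```text
clock: 11.2
eef_pos: [508.7, -240.5, 18.9]
orientation: [2.093, 2.34, 0.0]
contact_force: [-0.1, 1.1, 5.4]
finger_gap: 63.2
gripper_force: 20.0
```

Request:
send_rows --rows '[0,0,0,0,0.8,0,0,0,0,1,0,0,0,0,1,0,0,0.5,0,1,0,0,1,0,1,0,0,1,0,1,0,0,1,0,1,0,0,1,0,1,0,0.4,1,0,1,0,0.9,0.3,0,1,0,0.98,0,0,1,0,0.98,0,0,1]'

```text
clock: 12.2
eef_pos: [508.3, -141.7, 192.7]
orientation: [2.095, 2.339, 0.001]
contact_force: [1.2, -0.0, 0.1]
finger_gap: 88.3
gripper_force: 0.0
```

Request:
send_rows --rows '[0,0.98,0,0,1,0,0.98,0,0,1,0,0.98,0,0,1,0,0.98,0,0,1,0,0.98,0,0,1,0,0.98,0,0,1,0,0.98,0,0,1,0,0.98,0,0,1,0,0.98,0,0,1,0,0.98,0,0,1,0,0.98,0,0,1,0,0.98,0,0,1]'

```text
clock: 13.2
eef_pos: [508.0, 211.7, 191.9]
orientation: [-2.094, -2.342, 0.0]
contact_force: [0.1, -0.5, -0.1]
finger_gap: 88.3
gripper_force: 0.0
```

Request:
send_rows --rows '[0,0.98,0,0,1,0,0.98,0,0,1,0,0.98,0,0,1,0,0.98,0,0,1,0,0.98,0,0,1,-0.14,0.3,0,0,1,0,0,0,0,1,0,0,0,0,1]'

```text
clock: 13.87
eef_pos: [503.8, 365.8, 191.7]
orientation: [2.094, 2.342, -0.001]
contact_force: [0.0, -0.2, 0.4]
finger_gap: 88.2
gripper_force: 0.0
```

```bash
python3 - <<'E'
from workcell import r
from h import *
f=r.grab_frame("top"); g=r.grab_frame("scene")
for n,F in(("t",f),("s",g)):
    w=cloud(F); h=cv2.cvtColor(F["img"],cv2.COLOR_RGB2HSV)
    m=(w[...,2]>21)&(w[...,2]<34)&(abs(w[...,0]-509)<45)&(abs(w[...,1]+240)<45)
    p=w[m]; print(n,len(p),(p.min(0)+p.max(0))/2, cv2.minEnclosingCircle(p[:,:2].astype(np.float32)))
E
```

```text
t 439 [ 507.86545897 -236.04703329   26.87875964] ((515.0068969726562, -231.4334259033203), 42.82356262207031)
s 288 [ 510.46622522 -240.60773334   26.68876945] ((509.48309326171875, -240.4608612060547), 34.41456604003906)
```

Request:
send_rows --rows '[0.02,0.01,-1,0,1,0,0,-1,0,1,0,0,-1,0,1,0,0,-1,0,1,0,0,-0.9,0,1,0,0,-0.6,0,1,0,0,-0.3,0,1,0,0,0,0,1,0,0,0,0,0.5,0,0,0,0,0.5,0,0,0,0,0.5,0,0,0,0,0.5]'

```text
clock: 14.97
eef_pos: [505.2, 366.7, 19.1]
orientation: [2.094, 2.341, 0.003]
contact_force: [-0.5, 0.1, 0.4]
finger_gap: 63.6
gripper_force: 0.0
```

Request:
send_rows --rows '[0,0,0,0,0.5,0,0,0,0,0.5]'

```text
clock: 15.13
eef_pos: [504.9, 366.7, 18.7]
orientation: [2.094, 2.341, 0.001]
contact_force: [-1.5, -0.7, 5.1]
finger_gap: 58.0
gripper_force: 19.9
```

Request:
send_rows --rows '[0,0,0.4,0,0.5,0,0,0.9,0,0.5,0,0,1,0,0.5,0,0,1,0,0.5,0,0,1,0,0.5,0,0,1,0,0.5,0,-0.4,0.6,0,0.5,0,-0.9,0,0,0.5,0,-0.98,0,0,0.5,0,-0.98,0,0,0.5,0,-0.98,0,0,0.5,0,-0.98,0,0,0.5]'

```text
clock: 16.13
eef_pos: [504.3, 208.8, 195.7]
orientation: [2.094, 2.342, 0.001]
contact_force: [1.1, 0.9, -1.0]
finger_gap: 58.1
gripper_force: 20.0
```

Request:
send_rows --rows '[0,-0.98,0,0,0.5,0,-0.98,0,0,0.5,0,-0.98,0,0,0.5,0,-0.98,0,0,0.5,0,-0.98,0,0,0.5,0,-0.98,0,0,0.5,0,-0.98,0,0,0.5,0,-0.98,0,0,0.5,0,-0.98,0,0,0.5,0,-0.98,0,0,0.5,0,-0.98,0,0,0.5,0,-0.98,0,0,0.5]'

```text
clock: 17.13
eef_pos: [504.4, -144.2, 195.7]
orientation: [2.094, 2.341, 0.0]
contact_force: [-0.0, -0.4, -1.3]
finger_gap: 58.7
gripper_force: 20.0
```

Request:
send_rows --rows '[0.13,-0.98,0,0,0.5,0,-0.98,0,0,0.5,0,-0.8,0,0,0.5,0,-0.4,0,0,0.5,0,-0.1,0,0,0.5,0,0,0,0,0.5,0,0,0,0,0.5]'

```text
clock: 17.72
eef_pos: [508.6, -239.4, 195.2]
orientation: [-2.093, -2.342, -0.0]
contact_force: [-0.1, -0.1, -1.1]
finger_gap: 58.4
gripper_force: 20.0
```

Request:
send_rows --rows '[0,-0.03,-1,0,0.5,0,0,-1,0,0.5,0,0,-1,0,0.5,0,0,-1,0,0.5,0,0,-0.65,0,0.5,0,0,-0.3,0,0.5,0,0,-0.1,0,0.5,0,0,-0.05,0,0.5,0,0,0,0,0.5,0,0,0,0,0.5]'

```text
clock: 18.55
eef_pos: [509.2, -241.7, 43.2]
orientation: [2.093, 2.34, 0.0]
contact_force: [0.2, -0.4, -1.2]
finger_gap: 58.2
gripper_force: 20.0
```

Request:
send_rows --rows '[0,0.03,-0.04,0,0.5,0,0,-0.03,0,0.5,0,0,0,0,0.5,0,0,0,0,0.5]'

```text
clock: 18.88
eef_pos: [509.1, -241.1, 41.5]
orientation: [2.093, 2.339, 0.0]
contact_force: [-2.9, 0.3, 9.3]
finger_gap: 58.3
gripper_force: 19.9
```

Request:
send_rows --rows '[0,0,0,0,0.8,0,0,0,0,1,0,0,0,0,1,0,0,0.5,0,1,0,0,1,0,1,0,0,1,0,1,0,0,1,0,1,0,0,1,0,1,0.2,0.5,0.8,0,1,0.2,0.95,0,6,1,0.2,0.95,0,6,1,0.2,0.95,0,6,1]'

```text
clock: 19.88
eef_pos: [532.7, -139.1, 199.2]
orientation: [1.696, 2.643, 0.0]
contact_force: [0.4, 0.7, -0.6]
finger_gap: 88.1
gripper_force: 0.0
```

Request:
send_rows --rows '[0.2,0.95,0,6,1,0.2,0.95,0,6,1,0.2,0.95,0,6,1,0.2,0.95,0,6,1,0.2,0.95,0,6,1,0.2,0.95,0,6,1,0.2,0.95,0,6,1,0.2,0.95,0,6,1,0.2,0.95,0,6,1,0.2,0.95,0,6,1,0.2,0.95,0,6,1,0.2,0.95,0,0,1]'

```text
clock: 20.88
eef_pos: [604.6, 203.4, 198.8]
orientation: [0.019, -3.141, 0.0]
contact_force: [-0.1, -0.9, 0.4]
finger_gap: 88.5
gripper_force: 0.0
```

Request:
send_rows --rows '[0.2,0.95,0,0,1,0.2,0.95,0,0,1,0,0.95,0,0,1,0,0.4,0,0,1,0,0,0,0,1,0,0,0,0,1]'

```text
clock: 21.38
eef_pos: [616.5, 299.0, 198.6]
orientation: [0.011, -3.141, 0.001]
contact_force: [0.2, -1.1, 0.4]
finger_gap: 88.2
gripper_force: 0.0
```

```bash
python3 - <<'E'
from workcell import r
from h import *
print(r.get_state()["eef_pos"],r.get_state()["orientation"])
f=r.grab_frame("top"); g=r.grab_frame("scene")
a=np.hstack([f["img"][95:225,235:440],]); b=g["img"][120:260,80:300]
cv2.imwrite("pics/p1.png",np.vstack([cv2.resize(a,(660,400))[:280],cv2.resize(b,(660,320))])[:,:,::-1])
for n,F in(("t",f),("s",g)):
    w=cloud(F)
    m=(w[...,2]>78)&(w[...,2]<92)&(abs(w[...,0]-509)<42)&(abs(w[...,1]+240)<42)
    p=w[m]; print(n,len(p),np.median(p[:,2]),(p.min(0)+p.max(0))/2, cv2.minEnclosingCircle(p[:,:2].astype(np.float32)))
E
```

```text
[616.47770404 298.96244955 198.57046754] [ 1.13474359e-02 -3.14109141e+00  9.87164053e-04]
t 115 83.67795672655771 [ 508.51649343 -240.95423379   83.94800808] ((508.68670654296875, -240.38255310058594), 29.941953659057617)
s 134 84.0329488754583 [ 511.78890769 -241.24951109   83.37465745] ((511.5762023925781, -240.7917022705078), 30.85076904296875)
```

View pics/p1.png

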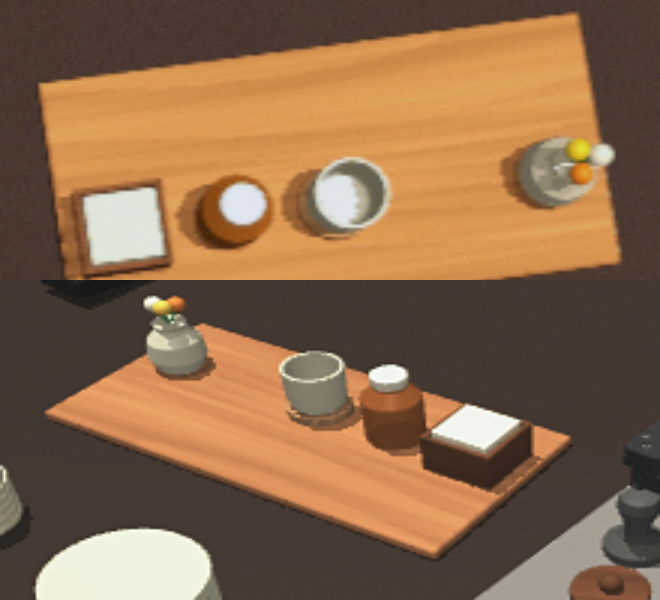

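The cup stands on the coaster, with the juice beside the napkin box, upright and in line. Next is the creamer.

Request:
send_rows --rows '[0,0,-1,0,1,0,0,-1,0,1,0,0,-1,0,1,0,0,-1,0,1,0,0,-1,0,1,0,0,-0.6,0,1,0,0,-0.3,0,1,0,0,0,0,1,0,0,0,0,0.5,0,0,0,0,0.5,0,0,0,0,0.5,0,0,0,0,0.5]' --force 25

```text
clock: 22.48
eef_pos: [617.2, 299.4, 23.3]
orientation: [-0.01, 3.139, 0.001]
contact_force: [-0.7, -1.2, 5.7]
finger_gap: 63.8
gripper_force: 25.1
```

Request:
send_rows --rows '[0,0,0,0,0.5,0,0,0,0,0.5]'

```text
clock: 22.65
eef_pos: [617.2, 299.4, 23.3]
orientation: [-0.011, 3.139, 0.0]
contact_force: [-1.1, -0.7, 6.2]
finger_gap: 64.0
gripper_force: 25.0
```

Request:
send_rows --rows '[0,0,0.4,0,0.5,0,0,0.9,0,0.5,0,0,1,0,0.5,0,0,1,0,0.5,0,0,1,0,0.5,0,0,1,0,0.5,0,-0.4,0.7,0,0.5,-0.15,-0.9,0,-6,0.5,-0.15,-0.98,0,-6,0.5,-0.15,-0.98,0,-6,0.5,-0.15,-0.98,0,-6,0.5,-0.15,-0.98,0,-6,0.5]'

```text
clock: 23.65
eef_pos: [593.4, 141.7, 202.4]
orientation: [-0.81, -3.035, -0.0]
contact_force: [1.2, 0.4, -0.9]
finger_gap: 63.9
gripper_force: 25.0
```

Request:
send_rows --rows '[-0.15,-0.98,0,-6,0.5,-0.15,-0.98,0,-6,0.5,-0.15,-0.98,0,-6,0.5,-0.15,-0.98,0,-6,0.5,-0.15,-0.98,0,-6,0.5,-0.15,-0.98,0,-6,0.5,-0.15,-0.98,0,-6,0.5,-0.15,-0.98,0,-6,0.5,-0.15,-0.98,0,-6,0.5,-0.15,-0.98,0,0,0.5,-0.15,-0.98,0,0,0.5,-0.15,-0.98,0,0,0.5]'

```text
clock: 24.65
eef_pos: [539.5, -211.2, 202.4]
orientation: [-2.094, -2.342, -0.0]
contact_force: [0.9, -0.5, -2.8]
finger_gap: 64.3
gripper_force: 25.0
```

Request:
send_rows --rows '[-0.15,-0.98,0,0,0.5,-0.15,-0.98,0,0,0.5,-0.15,-0.98,0,0,0.5,-0.14,-0.7,0,0,0.5,0,-0.25,0,0,0.5,0,0,0,0,0.5,0,0,0,0,0.5]'

```text
clock: 25.23
eef_pos: [522.5, -325.9, 202.0]
orientation: [-2.094, -2.341, -0.001]
contact_force: [0.0, -0.3, -1.9]
finger_gap: 64.0
gripper_force: 25.0
```

Request:
send_rows --rows '[-0.13,-0.13,-1,0,0.5,0,0,-1,0,0.5,0,0,-1,0,0.5,0,0,-1,0,0.5,0,0,-0.9,0,0.5,0,0,-0.45,0,0.5,0,0,-0.15,0,0.5,0,0,-0.05,0,0.5,0,0,0,0,0.5,0,0,0,0,0.5]'

```text
clock: 26.07
eef_pos: [519.3, -330.6, 36.8]
orientation: [2.092, 2.34, -0.0]
contact_force: [1.0, 0.4, -2.4]
finger_gap: 63.8
gripper_force: 25.0
```

Request:
send_rows --rows '[0,0,-0.05,0,0.5,0,0,-0.04,0,0.5,0,0,0,0,0.5,0,0,0,0,0.5]'

```text
clock: 26.4
eef_pos: [519.1, -330.8, 34.3]
orientation: [2.093, 2.34, 0.0]
contact_force: [0.0, 1.9, 6.3]
finger_gap: 63.9
gripper_force: 25.0
```

Request:
send_rows --rows '[0,0,0,0,0.8,0,0,0,0,1,0,0,0,0,1,0,0,0.5,0,1,0,0,1,0,1,0,0,1,0,1,0,0,1,0,1,0,0,1,0,1,0.2,0.5,1,0,1,0.2,0.95,0,6.43,1,0.2,0.95,0,6.43,1,0.2,0.95,0,6.43,1]'

```text
clock: 27.4
eef_pos: [542.6, -229.2, 198.2]
orientation: [1.666, 2.662, -0.0]
contact_force: [-0.1, -0.4, -0.5]
finger_gap: 88.2
gripper_force: 0.0
```

Request:
send_rows --rows '[0.2,0.95,0,6.43,1,0.2,0.95,0,6.43,1,0.2,0.95,0,6.43,1,0.2,0.95,0,6.43,1,0.2,0.95,0,6.43,1,0.2,0.95,0,6.43,1,0.2,0.95,0,6.43,1,0.2,0.95,0,6.43,1,0.2,0.95,0,6.43,1,0.2,0.95,0,6.43,1,0.2,0.95,0,6.43,1,0.1,0.95,0,0,1]'

```text
clock: 28.4
eef_pos: [611.9, 113.3, 197.6]
orientation: [-0.185, 3.136, -0.0]
contact_force: [-0.1, 0.4, 0.4]
finger_gap: 88.1
gripper_force: 0.0
```

Request:
send_rows --rows '[0,0.95,0,0,1,0,0.95,0,0,1,0,0.25,0,0,1,0,0,0,0,1,0,0,0,0,1]'

```text
clock: 28.82
eef_pos: [611.6, 175.8, 197.5]
orientation: [0.176, -3.137, 0.001]
contact_force: [-0.1, -1.3, 0.5]
finger_gap: 88.0
gripper_force: 0.0
```

```bash
python3 - <<'E'
from workcell import r
from h import *
f=r.grab_frame("top"); g=r.grab_frame("scene")
for n,F in(("t",f),("s",g)):
    w=cloud(F)
    m=(w[...,2]>82)&(w[...,2]<97)&(abs(w[...,0]-519)<42)&(abs(w[...,1]+330)<42)
    p=w[m]; print(n,len(p),np.median(p[:,2]),(p.min(0)+p.max(0))/2, cv2.minEnclosingCircle(p[:,:2].astype(np.float32)))
E
```

```text
t 137 88.49910585079324 [ 522.90521144 -330.59640613   88.35034134] ((523.1635131835938, -328.5112609863281), 33.366432189941406)
s 138 88.86377811872651 [ 525.06788251 -330.30926866   88.43942332] ((524.8133544921875, -331.0861511230469), 35.462440490722656)
```

Request:
send_rows --rows '[0,0,-1,0,1,0,0,-1,0,1,0,0,-1,0,1,0,0,-1,0,1,0,0,-0.9,0,1,0,0,-0.5,0,1,0,0,-0.15,0,1,0,0,0,0,1,0,0,0,0,0.5,0,0,0,0,0.5,0,0,0,0,0.5,0,0,0,0,0.5]'

```text
clock: 29.92
eef_pos: [611.9, 176.4, 32.2]
orientation: [-0.175, 3.135, 0.0]
contact_force: [-0.4, 0.6, -1.0]
finger_gap: 63.5
gripper_force: 0.0
```

Request:
send_rows --rows '[0,0,0,0,0.5,0,0,0,0,0.5]'

```text
clock: 30.08
eef_pos: [611.9, 176.3, 32.0]
orientation: [-0.175, 3.135, -0.0]
contact_force: [0.1, -0.5, 5.7]
finger_gap: 59.5
gripper_force: 25.0
```

Request:
send_rows --rows '[0,0,0.4,0,0.5,0,0,0.9,0,0.5,0,0,1,0,0.5,0,0,1,0,0.5,0,0,1,0,0.5,0,0,0.8,0,0.5,0,-0.6,0.4,0,0.5,0,-0.95,0,0,0.5,0,-0.98,0,0,0.5,0,-0.98,0,0,0.5,0,-0.98,0,0,0.5,0,-0.98,0,0,0.5]'

```text
clock: 31.08
eef_pos: [611.0, 11.2, 196.5]
orientation: [0.176, -3.136, -0.001]
contact_force: [0.4, 0.2, -3.3]
finger_gap: 59.4
gripper_force: 24.8
```

Request:
send_rows --rows '[-0.17,-0.98,0,0,0.5,-0.18,-0.98,0,0,0.5,0,-0.98,0,0,0.5,0,-0.98,0,0,0.5,0,-0.98,0,0,0.5,0,-0.98,0,0,0.5,0,-0.98,0,0,0.5,0,-0.8,0,0,0.5,0,-0.4,0,0,0.5,0,0,0,0,0.5,0,0,0,0,0.5]'

```text
clock: 32.0
eef_pos: [600.9, -228.9, 196.1]
orientation: [0.175, -3.136, -0.002]
contact_force: [0.5, -0.1, -2.7]
finger_gap: 59.6
gripper_force: 24.8
```

Request:
send_rows --rows '[0.03,-0.06,-1,0,0.5,0,0,-1,0,0.5,0,0,-1,0,0.5,0,0,-1,0,0.5,0,0,-0.6,0,0.5,0,0,-0.3,0,0.5,0,0,-0.12,0,0.5,0,0,-0.05,0,0.5,0,0,0,0,0.5,0,0,0,0,0.5]'

```text
clock: 32.83
eef_pos: [602.6, -231.3, 45.5]
orientation: [-0.176, 3.135, -0.002]
contact_force: [-0.5, -0.5, -3.0]
finger_gap: 59.6
gripper_force: 24.8
```

Request:
send_rows --rows '[0,0,-0.03,0,0.5,0,0,-0.03,0,0.5,0,0,0,0,0.5,0,0,0,0,0.5]'

```text
clock: 33.17
eef_pos: [602.2, -231.5, 43.1]
orientation: [-0.175, 3.136, -0.001]
contact_force: [-1.0, -0.1, 2.6]
finger_gap: 59.6
gripper_force: 24.9
```

Touching down. I'll release, lift and back off to the clear side.

Request:
send_rows --rows '[0,0,0,0,0.8,0,0,0,0,1,0,0,0,0,1,0,0,0.5,0,1,0,0,1,0,1,0,0,1,0,1,0,0,1,0,1,0,0,1,0,1,0,0.5,1,0,1,0,1,0,0,1,0,1,0,0,1,0,1,0,0,1]'

```text
clock: 34.17
eef_pos: [601.8, -125.4, 207.7]
orientation: [-0.174, 3.136, -0.001]
contact_force: [-0.0, -0.3, -0.5]
finger_gap: 88.1
gripper_force: 0.0
```

Request:
send_rows --rows '[0,1,0,0,1,0,1,0,0,1,0,1,0,0,1,0,1,0,0,1,0,1,0,0,1,0,1,0,0,1,0,1,0,0,1,0,0,0,0,1,0,0,0,0,1]'

```text
clock: 34.92
eef_pos: [601.8, 84.9, 207.2]
orientation: [0.179, -3.136, 0.0]
contact_force: [0.1, -0.1, -0.2]
finger_gap: 88.1
gripper_force: 0.0
```

```bash
python3 - <<'E'
from workcell import r
from h import *
f=r.grab_frame("top"); g=r.grab_frame("scene")
a=f["img"][95:225,235:440]; b=g["img"][120:260,80:300]
cv2.imwrite("pics/p2.png",np.vstack([cv2.resize(a,(440,280)),cv2.resize(b,(440,280))])[:,:,::-1])
o=np.array([509,-240.3]); th=.112; E=np.array([[np.cos(th),np.sin(th)],[-np.sin(th),np.cos(th)]])
for n,F in(("t",f),("s",g)):
    w=cloud(F)
    for nm,x,y,a,b in[("cup",509,-241,78,92),("creamer",520,-330,82,97),("juice",500,-151,106,120),("lid",602,-231,73,90),("can",521,248,86,100),("tamper",506,128,70,100)]:
        m=(w[...,2]>a)&(w[...,2]<b)&(abs(w[...,0]-x)<42)&(abs(w[...,1]-y)<42)
        p=w[m]
        if len(p):
            c=np.array(cv2.minEnclosingCircle(p[:,:2].astype(np.float32))[0]); print(n,nm,len(p),c.round(1),(E@(c-o)).round(1))
E
```

```text
t cup 115 [ 509.1 -240.1] [0.1 0.2]
t creamer 147 [ 523.1 -329.5] [  4.  -90.2]
t juice 141 [ 498.9 -150.3] [ 0.1 90.5]
t lid 422 [ 601.1 -231.5] [92.6 -1.5]
t can 372 [519.2 248. ] [ 64.8 484.1]
s cup 135 [ 511.8 -243. ] [ 2.5 -3. ]
s creamer 135 [ 527.8 -333.5] [  8.3 -94.7]
s juice 68 [ 503.8 -151.3] [ 4.8 89. ]
s lid 307 [ 603.1 -232.2] [94.4 -2.4]
s can 403 [522.5 248.1] [ 68.  483.8]
s tamper 180 [509.7 127.9] [ 41.8 365.8]
```

View pics/p2.png

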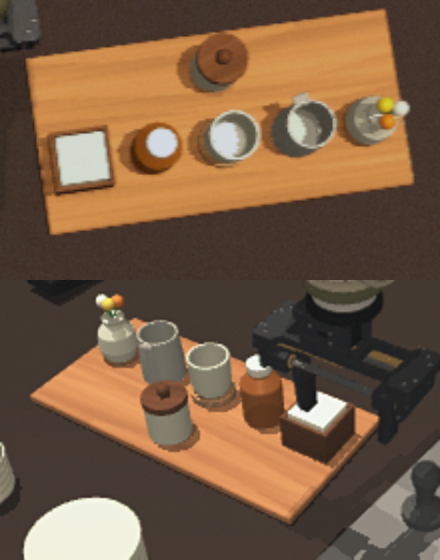

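All five things stand upright in their places, within tolerance, and the gripper is clear above them.

```bash
python3 -c "
from workcell import r
print(r.hand_in())"
```

```text
the job is handed in; nothing more can be done
None
```

The serving board is set up and handed in at about 35 s of the 128 s allowed; the last camera check showed everything upright and within tolerance, but the hand-in returned no verdict.

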